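# Rack the finishing drums by size at the vise

### The arm

A 7-joint arm with a two-finger parallel gripper is mounted at the origin on the work surface. World frame = base frame: x ahead of the robot, y to its left, z up, the work surface at z = 0. Lengths are in m, angles in rad, forces in N, time in s.
With the tool pointing down it reaches from about 0.425 to 0.875 m from the base axis. Payload 4.7 kg.
Tool frame: the origin (TCP) lies between the finger pads; the fingertips stand 17 mm ahead of it and the grasp point (between the pads) lies 2 mm behind it (env.nose_length is the distance from the TCP to the fingertips, in m); z points along the fingers, y is the direction in which the jaws open and shut (so a half turn about z gives the same grasp; the last joint's range is limited). The gripper opens to 85 mm and grips with 20 to 120 N. Pads are 22 mm wide; open, the fingers measure 114 mm over their backs; the gripper's body (76 mm by 85 mm) begins 54 mm behind the grasp point. The pads swing forward as they close: fully open they stand 13 mm farther back than shut.
Start: joints at [-1.176, 0.321, -0.07, 1.45, 0.023, 1.371, -0.057], TCP at [0.242, 0.603, 0.248] pointing down, gripper open.
Joint ranges: [-2.86, 2.86], [-0.3, 2.09], [-1.38, 1.24], [0.06, 2.45], [-1.56, 4.7], [0.09, 2.05], [-2.69, 2.69]. Speed limits (rad/s): [2.57, 2.57, 3.14, 3.14, 3.14, 3.14, 3.14].

### API

Orientations are given as a unit quaternion [w, x, y, z].
In Python, from bench import status, cams, job, env gives the robot as it stands. The module is installed in compiled form; this text tells all that it offers.
- The arm moves only by the tool jog_arm, never from a script. Its argument "moves" is a list of rows, each a list of 5 numbers: the closure, from -1 (fully open) to 1 (shut), then the shift along the tool's x, y, z in m, then the turn about the tool's z in rad. A call has 1 to 12 rows; each row is the pose to reach, as a shift and turn from the pose commanded when the call began, along the tool's axes at that moment; what a row does not reach only later rows make up. A row lasts 1/8 s, in which the tool goes at most 62.5 mm and 10.7 degrees, less where a joint would pass 70% of its speed; a pose out of reach is approached as far as the arm can. A call with a gripper value outside its range is refused whole. The fingers move at their own pace and stop on an object; the grip force is fixed at half the most. Time passes only in rows, so rows that repeat a pose let the fingers close. It gives the time, the measured TCP pose, the force and the opening at its end, in the units of the state.
- status.sense(): the state, without advancing time (a new reading comes with each control period).
- cams.capture(name): name is "scene" or "top"; returns (picture, depth): 384x512x3 uint8, red, green, blue; 384x512 float32, m along the optical axis (not along the pixel's ray), 0 where there is no reading.
- cams.camera_model(name): a dict with "intrinsics" (3x3 intrinsics, pixels), "k1" (the pictures are not rectified: a ray, as slopes to the right and down, at radius r is drawn at 1 + k1 r^2 times it, then the intrinsics apply), "extrinsics" (4x4, takes a point from camera to world coordinates). Camera axes: x right, y down, z forward; pixel columns grow to the right and rows downward; lengths in m; the calibration is good to about 2 mm. A picture is of the moment at which its call begins. camera_model takes no time and is no camera call.
- job.close_job(): hands the job in, once; it reports no verdict.
The state is a dict: "t": time; "joint_positions": joint angles; "joint_velocities": joint speeds; "effort": joint torques, N m; "position": TCP position; "tool_rot": TCP orientation; "contact_force": force on the tool from outside, world axes, zero at the start; "torque": the same for the moment, N m; "width": opening from 0.0 (shut) to 1.0 (fully open).
Only numpy, scipy, OpenCV 4.12 (cv2) and the standard library are available. Lean on these libraries where they do the work, as an engineer would, in place of code of your own. Each camera call takes 0.05 s, during which the arm holds its last target.

### The job

Rack the four finishing drums on the tool rail: one drum on each pin, standing upright and all the way down on the rail, in order of diameter with the largest on the pin nearest the vise and the smallest at the far end. Let go of them all when you are done.

Things in the scene. Friction and masses are not known exactly. Their poses are not given: they have to be found in the camera images.
- drum_34_mid (a point): the smallest of four brown abrasive finishing drums: an upright hollow cylinder with fine dark flap edges, 34 mm in diameter and 50 mm tall like the others, with a straight 22 mm bore through it along z. The point is its centre, half-way up (25 mm above its underside). It starts standing upright on the bench; it is firm and may be gripped across its outside.
- drum_45_mid (a point): the second smallest of four brown abrasive finishing drums: an upright hollow cylinder with fine dark flap edges, 45 mm in diameter and 50 mm tall like the others, with a straight 22 mm bore through it along z. The point is its centre, half-way up (25 mm above its underside). It starts standing upright on the bench; it is firm and may be gripped across its outside.
- drum_56_mid (a point): the second largest of four brown abrasive finishing drums: an upright hollow cylinder with fine dark flap edges, 56 mm in diameter and 50 mm tall like the others, with a straight 22 mm bore through it along z. The point is its centre, half-way up (25 mm above its underside). It starts standing upright on the bench; it is firm and may be gripped across its outside.
- drum_67_mid (a point): the largest of four brown abrasive finishing drums: an upright hollow cylinder with fine dark flap edges, 67 mm in diameter and 50 mm tall like the others, with a straight 22 mm bore through it along z. The point is its centre, half-way up (25 mm above its underside). It starts standing upright on the bench; it is firm and may be gripped across its outside.
- pin_a: one of four equal bright steel pins standing on the rail, 9 mm in diameter (a cone foot 16 mm wide, 9 mm high), 45 mm tall with a tapered tip. Its origin is the centre of its foot, on the rail's top face, 21 mm above the bench; z points up the pin. The pins stand in one row along the rail's length, about 80 to 120 mm apart; the letters say nothing of their order in the row.
- pin_b: one of four equal bright steel pins standing on the rail, 9 mm in diameter (a cone foot 16 mm wide, 9 mm high), 45 mm tall with a tapered tip. Its origin is the centre of its foot, on the rail's top face, 21 mm above the bench; z points up the pin. The pins stand in one row along the rail's length, about 80 to 120 mm apart; the letters say nothing of their order in the row.
- pin_c: one of four equal bright steel pins standing on the rail, 9 mm in diameter (a cone foot 16 mm wide, 9 mm high), 45 mm tall with a tapered tip. Its origin is the centre of its foot, on the rail's top face, 21 mm above the bench; z points up the pin. The pins stand in one row along the rail's length, about 80 to 120 mm apart; the letters say nothing of their order in the row.
- pin_d: one of four equal bright steel pins standing on the rail, 9 mm in diameter (a cone foot 16 mm wide, 9 mm high), 45 mm tall with a tapered tip. Its origin is the centre of its foot, on the rail's top face, 21 mm above the bench; z points up the pin. The pins stand in one row along the rail's length, about 80 to 120 mm apart; the letters say nothing of their order in the row.
- rail: the grey slotted steel rail, fixed to the bench: 41 mm wide (x), 420 mm long (y), 21 mm high. Origin at the centre of its underside, on the bench; y runs along its length, through all four pins. A seated drum stands upright on its top face with the pin inside the bore, the drum's centre 46 mm above the bench; the wider drums overhang the rail's sides.
- vise: the dark steel machine vise, fixed to the bench beyond one end of the rail (either end): about 270 mm long (x) by 175 mm wide, 120 mm high with the stainless piece clamped in it. Origin at the centre of its underside. A red burnishing machine lies beyond the rail's other end.
Mind the look-alikes: they are no part of the job. Leave any green, purple or red look-alike of the part that bears drum_45_mid alone.

How it is judged:
By the outcome, as a careful person would: the job done as asked, in the order asked, and still so for the second after the job is handed in, with the robot touching nothing.
It also fails if it takes over 96 s, if anything falls off the work surface, if the arm or the gripper's body presses on something with over 40 N, if the wrist force passes 120 N, or if a joint passes its speed limit or range.

## Working session

There is one attempt and no reset: what is moved stays moved. The work goes in short steps, Python scripts to look and compute and a tool call to move; the robot and the scene stay as the last step left them, time stands still between calls to the robot, and variables do not carry over. Pictures are saved under pics/ and viewed, and the job is handed in when it is done.

Besides the shell and the picture viewer there is one more tool, called by a JSON object that holds its "api" and its "payload", one argument or row to a line. jog_arm: Moves the arm, as the interface text tells. Its arguments: {"type":"object","properties":{"moves":{"type":"array","items":{"type":"array","items":{"type":"number"}}}},"required":["moves"]}

```bash
mkdir -p pics
python3 - <<'E'
from bench import status, cams, job, env
import cv2,numpy as np
print(status.sense())
for n in("scene","top"):
    p,d=cams.capture(n); m=cams.camera_model(n); print(n,m)
    cv2.imwrite(f"pics/{n}0.png",p[:,:,::-1]); np.savez(f"pics/{n}0.npz",p=p,d=d)
E
```

```text
{'t': 0.0, 'joint_positions': array([-1.17590224,  0.32180566, -0.07006942,  1.45170218,  0.02260367,
        1.37078627, -0.05693083]), 'joint_velocities': array([ 0.00042551, -0.00031766,  0.00074293, -0.00110664, -0.00095043,
        0.00017312,  0.00117569]), 'effort': array([ 3.20935187e-04, -4.93579602e+01, -3.81699828e-01, -3.14325750e+01,
        1.31900658e-02,  1.14834867e-02, -1.00367970e-05]), 'position': array([0.24144088, 0.60294177, 0.24722097]), 'tool_rot': array([-1.27853100e-04,  1.89255298e-01,  9.81927449e-01, -9.48824328e-04]), 'contact_force': array([0.64478945, 0.30600615, 0.87851327]), 'torque': array([-0.02219087, -0.01546124, -0.01023899]), 'width': 1.0022294296687366}
scene {'intrinsics': array([[376.36529218,   0.        , 255.08978499],
       [  0.        , 376.36529218, 186.38090821],
       [  0.        ,   0.        ,   1.        ]]), 'k1': 0.015985068109902998, 'extrinsics': array([[ 0.87255926,  0.34599389, -0.34486021,  0.83625177],
       [ 0.48849981, -0.62215036,  0.61179806, -0.63321063],
       [-0.00287651, -0.70229421, -0.71188101,  0.77748211],
       [ 0.        ,  0.        ,  0.        ,  1.        ]])}
top {'intrinsics': array([[387.27268836,   0.        , 255.20395354],
       [  0.        , 387.27268836, 187.35353436],
       [  0.        ,   0.        ,   1.        ]]), 'k1': -0.0665963452258714, 'extrinsics': array([[-0.12263262, -0.97087858,  0.20580577,  0.28186581],
       [-0.99245   ,  0.12039693, -0.02340042,  0.01410689],
       [-0.00205942, -0.20712159, -0.97831304,  1.08550038],
       [ 0.        ,  0.        ,  0.        ,  1.        ]])}
```

View pics/scene0.png

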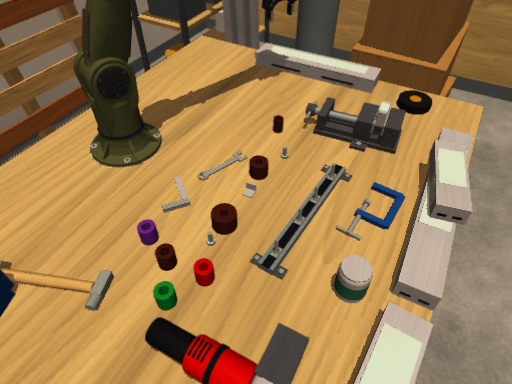

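View pics/top0.png

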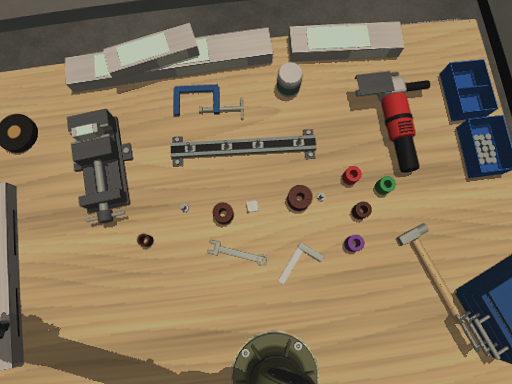

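The top view shows the vise at (100,165), left, which is +y. The rail runs from (175,152) to (312,142). The brown drums are at about (300,198), (223,213), (362,210) and (145,240). I'll zoom in on the rail and drums next.

```bash
cat > h.py <<'E'
import numpy as np,cv2
from bench import cams
def ray(n,uv):
    m=cams.camera_model(n);K=m["intrinsics"];E=m["extrinsics"]
    D=np.array([m["k1"],0,0,0,0.])
    q=cv2.undistortPoints(np.array(uv,float).reshape(-1,1,2),K,D).reshape(-1,2)
    r=np.c_[q,np.ones(len(q))]@E[:3,:3].T
    return E[:3,3],r
def onplane(n,uv,z):
    o,r=ray(n,uv); return o+r*((z-o[2])/r[:,2])[:,None]
def proj(n,P):
    m=cams.camera_model(n);E=np.linalg.inv(m["extrinsics"])
    return cv2.projectPoints(np.array(P,float).reshape(-1,3),cv2.Rodrigues(E[:3,:3])[0],E[:3,3],m["intrinsics"],np.array([m["k1"],0,0,0,0.]))[0].reshape(-1,2)
E
python3 - <<'E'
import cv2,numpy as np
p=cv2.imread("pics/top0.png")
cv2.imwrite("pics/c1.png",cv2.resize(p[120:175,165:325],None,fx=5,fy=5,interpolation=cv2.INTER_CUBIC))
cv2.imwrite("pics/c2.png",cv2.resize(p[175:255,130:400],None,fx=2.9,fy=2.9,interpolation=cv2.INTER_CUBIC))
s=cv2.imread("pics/scene0.png")
cv2.imwrite("pics/c3.png",cv2.resize(s[155:285,245:365],None,fx=4.5,fy=4.5,interpolation=cv2.INTER_CUBIC))
E
```

```text
(no output)
```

View pics/c1.png

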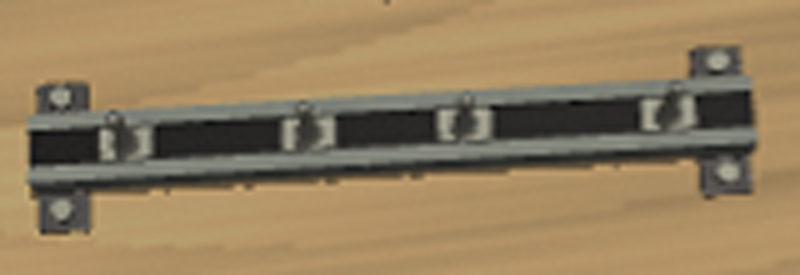

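View pics/c2.png

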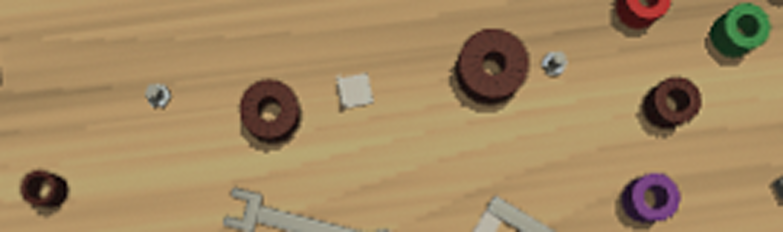

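View pics/c3.png

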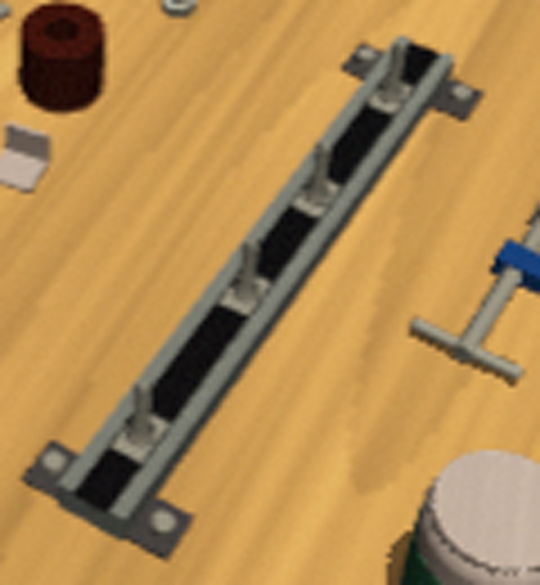

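```bash
cat > drums.py <<'E'
from h import *
def drums(p,d,n="top",z0=0.05,cs=((300,198),(223,213),(362,210),(145,240))):
    hsv=cv2.cvtColor(p,cv2.COLOR_RGB2HSV)
    v,u=np.mgrid[:384,:512]
    o,r=ray(n,np.c_[u.ravel(),v.ravel()])
    P=(o+r*d.ravel()[:,None]).reshape(384,512,3)
    for c in cs:
        w=(abs(u-c[0])<22)&(abs(v-c[1])<22)
        m=w&(abs(P[...,2]-z0)<0.008)&((hsv[...,0]<14)|(hsv[...,0]>170))&(hsv[...,1]>60)&(hsv[...,2]<140)
        q=onplane(n,np.c_[u[m],v[m]],z0)
        if len(q)<8: print(c,"few");continue
        (a,R)=cv2.minEnclosingCircle(q[:,:2].astype(np.float32))
        # dark bore / 2-D hull centre
        h=cv2.convexHull(q[:,:2].astype(np.float32)); M=cv2.moments(h)
        print(n,c,m.sum(),"circ",np.round(a,4),round(2*R,4),"hull",round(M['m10']/M['m00'],4),round(M['m01']/M['m00'],4),"dia",round(2*(M['m00']/np.pi)**.5,4),"z",np.median(P[m][:,2]).round(4))
E
python3 - <<'E'
from drums import *
a=np.load("pics/top0.npz");drums(a['p'],a['d'])
b=np.load("pics/scene0.npz");drums(b['p'],b['d'],"scene",cs=((225,215),(259,163),(166,253),(278,122)))
f=lambda L,s,o:[((x+.5)/s-.5+o[0],(y+.5)/s-.5+o[1]) for x,y in L]
T=f([(113,117),(303,104),(467,98),(676,90)],5,(165,120))
S=f([(401,42),(322,146),(252,243),(142,384)],4.5,(245,155))
print("tips top",onplane("top",T,.065).round(4));print("tips scene",onplane("scene",S,.065).round(4))
# feet brackets in top
F=f([(126,141),(308,131),(464,122),(668,112)],5,(165,120))
print("feet top",onplane("top",F,.022).round(4))
# rail corners top face
C=f([(29,116),(29,184),(751,76),(755,144)],5,(165,120))
print("corners",onplane("top",C,.021).round(4))
E
```

```text
top (300, 198) 408 circ [ 0.4594 -0.1271] 0.068 hull 0.4595 -0.1279 dia 0.0643 z 0.05
top (223, 213) 281 circ [0.4425 0.0854] 0.0562 hull 0.4422 0.0856 dia 0.0537 z 0.0497
top (362, 210) 167 circ [ 0.4031 -0.2928] 0.0456 hull 0.4031 -0.2927 dia 0.0431 z 0.0497
top (145, 240) 73 circ [0.3946 0.305 ] 0.0329 hull 0.3955 0.3047 dia 0.0303 z 0.0495
scene (225, 215) 420 circ [ 0.4612 -0.1309] 0.0718 hull 0.4611 -0.1308 dia 0.0674 z 0.0502
scene (259, 163) 202 circ [0.4448 0.0821] 0.0624 hull 0.4447 0.0822 dia 0.0564 z 0.0498
scene (166, 253) 224 circ [ 0.4028 -0.2973] 0.0495 hull 0.4039 -0.2966 dia 0.0451 z 0.0503
scene (278, 122) 53 circ [0.3987 0.2999] 0.042 hull 0.3983 0.2998 dia 0.0343 z 0.0479
tips top [[ 0.6444  0.1612  0.065 ]
 [ 0.6387  0.0558  0.065 ]
 [ 0.6309 -0.0347  0.065 ]
 [ 0.6213 -0.1504  0.065 ]]
tips scene [[ 0.6415  0.1645  0.065 ]
 [ 0.6339  0.0556  0.065 ]
 [ 0.6293 -0.0338  0.065 ]
 [ 0.6197 -0.15    0.065 ]]
feet top [[ 0.6442  0.1612  0.022 ]
 [ 0.6371  0.0565  0.022 ]
 [ 0.6314 -0.0332  0.022 ]
 [ 0.623  -0.1507  0.022 ]]
corners [[ 0.6668  0.216   0.021 ]
 [ 0.6259  0.219   0.021 ]
 [ 0.6392 -0.202   0.021 ]
 [ 0.5981 -0.1978  0.021 ]]
```

Run:
```python
from h import *
v,u=np.mgrid[:384,:512]
for n in("top","scene"):
    a=np.load(f"pics/{n}0.npz");d=a['d'];o,r=ray(n,np.c_[u.ravel(),v.ravel()]);P=(o+r*d.ravel()[:,None])
    P=P[d.ravel()>0]
    m=(abs(P[:,0]-.4)<.12)&(abs(P[:,1]-.32)<.1)&(P[:,2]>.012)&(np.hypot(P[:,0]-.397,P[:,1]-.303)>.026)&(P[:,2]<.2)
    Q=P[m];Q=Q[np.argsort(np.hypot(Q[:,0]-.397,Q[:,1]-.303))];print(n,len(Q));print(Q[:60:4].round(3))
```

```text
top 580
[[0.469 0.353 0.056]
 [0.475 0.352 0.051]
 [0.473 0.358 0.056]
 [0.469 0.365 0.052]
 [0.476 0.359 0.054]
 [0.474 0.364 0.055]
 [0.472 0.37  0.055]
 [0.469 0.373 0.053]
 [0.468 0.378 0.049]
 [0.477 0.37  0.055]
 [0.46  0.387 0.055]
 [0.472 0.377 0.058]
 [0.47  0.38  0.057]
 [0.456 0.391 0.043]
 [0.462 0.388 0.059]]
scene 230
[[0.476 0.349 0.055]
 [0.477 0.356 0.051]
 [0.478 0.362 0.048]
 [0.472 0.373 0.055]
 [0.461 0.386 0.048]
 [0.46  0.387 0.043]
 [0.468 0.383 0.056]
 [0.468 0.384 0.051]
 [0.466 0.388 0.056]
 [0.47  0.386 0.054]
 [0.462 0.393 0.067]
 [0.467 0.393 0.061]
 [0.465 0.395 0.067]
 [0.47  0.394 0.062]
 [0.474 0.392 0.068]]
```

```bash
cat > go.py <<'E'
import sys,numpy as np
from scipy.spatial.transform import Rotation as Ro
from bench import status
s=status.sense();q=s['tool_rot'];R=Ro.from_quat([q[1],q[2],q[3],q[0]]).as_matrix()
t=np.array([float(x) for x in sys.argv[1:4]])
yaw=np.degrees(np.arctan2(R[1,1],R[0,1]))
tgt=-3.8
dy=(yaw-tgt+90)%180-90
print("t",s['t'],"pos",s['position'].round(4),"w",round(s['width'],3),"F",s['contact_force'].round(1),"tilt",R[:,2].round(4),"yaw",round(yaw,2),"j",s['joint_positions'].round(2))
print("shift",(R.T@(t-s['position'])).round(4),"turn",round(np.radians(dy),3))
E
python3 go.py .396 .304 .15
```

```text
t 0.1 pos [0.2415 0.603  0.2473] w 1.0 F [0.6 0.7 0.5] tilt [-5.0e-04 -1.6e-03 -1.0e+00] yaw 68.18 j [-1.18  0.32 -0.07  1.45  0.02  1.37 -0.06]
shift [-0.2546 -0.22    0.0977] turn 1.256
```

{"api": "jog_arm", "payload": {
  "moves": [
    [-1,-0.032,-0.027,0.012,0.157],
    [-1,-0.064,-0.055,0.024,0.314],
    [-1,-0.095,-0.082,0.036,0.471],
    [-1,-0.127,-0.11,0.049,0.628],
    [-1,-0.159,-0.137,0.061,0.785],
    [-1,-0.191,-0.165,0.073,0.942],
    [-1,-0.223,-0.192,0.085,1.1],
    [-1,-0.2546,-0.22,0.0977,1.256],
    [-1,-0.2546,-0.22,0.0977,1.256],
    [-1,-0.2546,-0.22,0.0977,1.256]
  ]
}}

```text
t: 1.35
position: [0.3958, 0.3052, 0.1506]
tool_rot: [-0.0, 0.73, 0.684, 0.0]
contact_force: [-0.3, 1.1, 1.7]
width: 1.0
```

```bash
python3 go.py .396 .304 .026
python3 - <<'E'
from drums import *
for n in("scene","top"):
    p,d=cams.capture(n); cv2.imwrite(f"pics/{n}1.png",p[:,:,::-1])
E
```

```text
t 1.35 pos [0.3958 0.3052 0.1506] w 1.0 F [-0.3  1.1  1.7] tilt [-4.e-04  5.e-04 -1.e+00] yaw -3.71 j [-0.93  0.07  0.23  1.95 -0.02  1.12 -0.76]
shift [-0.0012  0.0003  0.1246] turn 0.002
```

View pics/scene1.png

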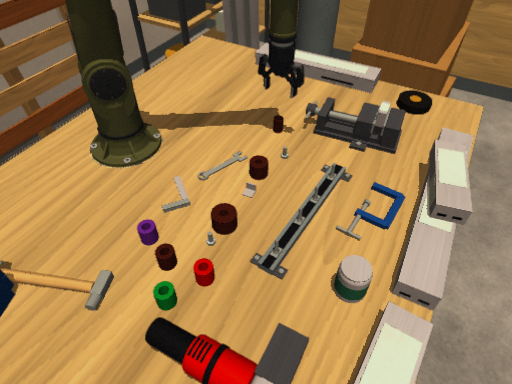

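The gripper hovers above the smallest drum at (278,124), centred as expected. Now I'll descend, grip and lift.

{"api": "jog_arm", "payload": {
  "moves": [
    [-1,-0.001,0,0.04,0],
    [-1,-0.001,0,0.08,0],
    [-1,-0.001,0,0.11,0],
    [-1,-0.001,0,0.1245,0],
    [-1,-0.001,0,0.1245,0],
    [1,-0.001,0,0.1245,0],
    [1,-0.001,0,0.1245,0],
    [1,-0.001,0,0.1245,0],
    [1,-0.001,0,0.1245,0],
    [1,-0.001,0,0.1245,0],
    [1,-0.001,0,0.1245,0]
  ]
}}

```text
t: 2.82
position: [0.3967, 0.3041, 0.0273]
tool_rot: [-0.0, 0.73, 0.683, 0.001]
contact_force: [-1.5, -1.2, 5.6]
width: 0.39
```

```bash
python3 go.py .396 .304 .15
```

```text
t 2.825 pos [0.3967 0.3041 0.0273] w 0.39 F [-1.5 -1.2  5.6] tilt [ 0.0011  0.0013 -1.    ] yaw -3.78 j [-0.91  0.24  0.22  2.05 -0.07  0.86 -0.72]
shift [ 0.     -0.0006 -0.1227] turn 0.0
```

```bash
python3 go.py .6215 -.1503 .15
```

```text
t 2.825 pos [0.3967 0.3041 0.0273] w 0.39 F [-1.5 -1.2  5.6] tilt [ 0.0011  0.0013 -1.    ] yaw -3.78 j [-0.91  0.24  0.22  2.05 -0.07  0.86 -0.72]
shift [-0.4384  0.2544 -0.1231] turn 0.0
```

{"api": "jog_arm", "payload": {
  "moves": [
    [1,0,0,-0.03,0],
    [1,0,0,-0.07,0],
    [1,0,0,-0.11,0],
    [1,0,0,-0.123,0],
    [1,0,0,-0.123,0]
  ]
}}

```text
t: 3.45
position: [0.3964, 0.3038, 0.1495]
tool_rot: [-0.0, 0.73, 0.683, 0.001]
contact_force: [0.1, -1.0, -1.0]
width: 0.388
```

```bash
python3 go.py .6215 -.1503 .15
```

```text
t 3.45 pos [0.3964 0.3038 0.1495] w 0.388 F [ 0.1 -1.  -1. ] tilt [ 0.001   0.0012 -1.    ] yaw -3.78 j [-0.93  0.07  0.23  1.95 -0.02  1.12 -0.76]
shift [-0.4383  0.2546 -0.0008] turn 0.0
```

{"api": "jog_arm", "payload": {
  "moves": [
    [1,-0.03,0.02,0,0],
    [1,-0.075,0.045,0,0],
    [1,-0.125,0.073,0,0],
    [1,-0.175,0.102,0,0],
    [1,-0.225,0.13,0,0],
    [1,-0.275,0.16,0,0],
    [1,-0.325,0.19,0,0],
    [1,-0.375,0.218,0,0],
    [1,-0.415,0.24,0,0],
    [1,-0.4383,0.2546,0,0],
    [1,-0.4383,0.2546,0,0],
    [1,-0.4383,0.2546,0,0]
  ]
}}

```text
t: 4.95
position: [0.6203, -0.1494, 0.1472]
tool_rot: [-0.001, 0.73, 0.684, -0.001]
contact_force: [-0.3, 0.5, -1.0]
width: 0.389
```

```bash
python3 go.py .6215 -.1503 .15
python3 - <<'E'
from drums import *
for n in("scene","top"):
    p,d=cams.capture(n); cv2.imwrite(f"pics/{n}2.png",p[:,:,::-1])
    c=proj(n,[.6215,-.1503,.1])[0].astype(int);x,y=c
    print(n,c)
    cv2.imwrite(f"pics/{n}2c.png",cv2.resize(p[y-50:y+50,x-60:x+60,::-1],None,fx=5,fy=5,interpolation=cv2.INTER_CUBIC))
E
```

```text
t 4.95 pos [ 0.6203 -0.1494  0.1472] w 0.389 F [-0.3  0.5 -1. ] tilt [-0.0031  0.001  -1.    ] yaw -3.75 j [-0.28  0.41  0.6   1.62 -0.24  1.19  0.31]
shift [-0.0008  0.0013 -0.0028] turn 0.001
scene [277 231]
top [301 133]
```

View pics/scene2c.png

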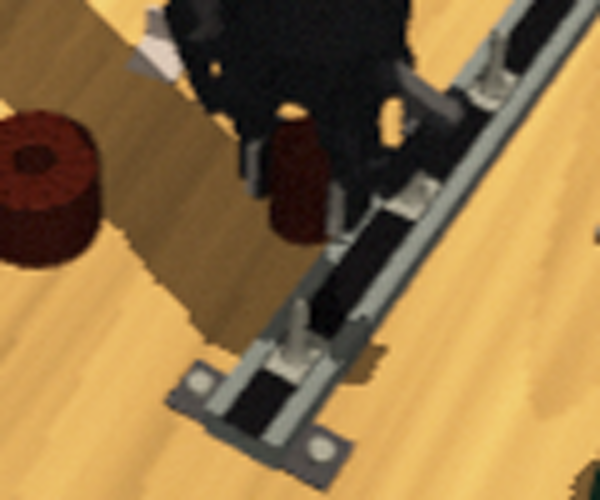

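View pics/top2c.png

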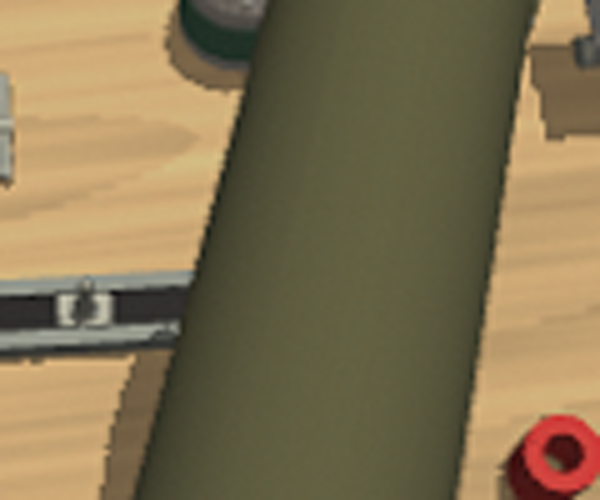

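Run:
```python
from drums import *
for y in(-.1494,-.1534):
  a=np.linspace(0,6.28,60)
  c=np.c_[.6203+.017*np.cos(a),y+.017*np.sin(a),0*a+.12]
  q=(proj("scene",c)-[217,181]+.5)*5-.5
  print(q.min(0),q.max(0))
p=cv2.imread("pics/scene2c.png");h=cv2.cvtColor(p,cv2.COLOR_BGR2HSV)
m=((h[...,0]<10)|(h[...,0]>172))&(h[...,1]>120)&(h[...,2]>25)&(h[...,2]<120);m[:,:240]=0
m[:100]=0
for y in range(130,250,10):
  x=np.where(m[y])[0]; print(y,x.min() if len(x) else 0,x.max() if len(x) else 0)
```

```text
[266.06148753 192.54049928] [342.4591642  252.36803948]
[261.88075704 198.53712723] [338.49487245 258.71772747]
130 277 315
140 273 317
150 273 323
160 274 328
170 274 329
180 278 328
190 273 325
200 274 324
210 270 323
220 271 322
230 276 323
240 290 323
```

{"api": "jog_arm", "payload": {
  "moves": [
    [1,-0.001,0.001,0.02,0],
    [1,-0.001,0.001,0.04,0],
    [1,-0.001,0.001,0.055,0],
    [1,-0.001,0.001,0.07,0],
    [1,-0.001,0.001,0.08,0],
    [1,-0.001,0.001,0.085,0],
    [1,-0.001,0.001,0.085,0]
  ]
}}

```text
t: 5.92
position: [0.6222, -0.1517, 0.064]
tool_rot: [-0.0, 0.73, 0.683, -0.0]
contact_force: [-0.5, 0.1, 0.0]
width: 0.393
```

```bash
python3 go.py .6215 -.1503 .0485
```

```text
t 5.925 pos [ 0.6222 -0.1517  0.064 ] w 0.393 F [-0.5  0.1  0. ] tilt [-1.e-04 -0.e+00 -1.e+00] yaw -3.78 j [-0.25  0.5   0.57  1.69 -0.3   1.05  0.35]
shift [ 0.0013 -0.0008  0.0155] turn 0.0
```

{"api": "jog_arm", "payload": {
  "moves": [
    [1,0.001,-0.001,0.005,0],
    [1,0.001,-0.001,0.01,0],
    [1,0.001,-0.001,0.014,0],
    [1,0.001,-0.001,0.0145,0],
    [1,0.001,-0.001,0.0145,0]
  ]
}}

```text
t: 6.55
position: [0.6214, -0.1506, 0.0497]
tool_rot: [0.0, 0.73, 0.683, 0.0]
contact_force: [0.2, 0.2, -1.2]
width: 0.392
```

```bash
python3 go.py .6215 -.1503 .0485
python3 - <<'E'
from drums import *
for n in("scene",):
    p,d=cams.capture(n); cv2.imwrite(f"pics/{n}3.png",p[:,:,::-1])
    x,y=277,231
    cv2.imwrite(f"pics/{n}3c.png",cv2.resize(p[y-50:y+50,x-60:x+60,::-1],None,fx=5,fy=5,interpolation=cv2.INTER_CUBIC))
E
```

```text
t 6.55 pos [ 0.6214 -0.1506  0.0497] w 0.392 F [ 0.2  0.2 -1.2] tilt [ 2.e-04  0.e+00 -1.e+00] yaw -3.78 j [-0.24  0.51  0.56  1.7  -0.31  1.02  0.36]
shift [0.0003 0.0001 0.0012] turn 0.0
```

View pics/scene3c.png

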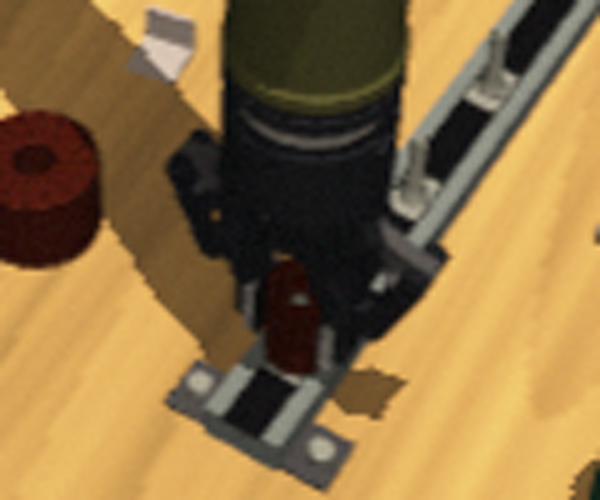

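The drum stands over the pin, with its lower edge at (293,372) in the crop just above the rail and no contact force. I'll release and retreat.

{"api": "jog_arm", "payload": {
  "moves": [
    [1,0,0,0.001,0],
    [1,0,0,0.0015,0],
    [-1,0,0,0.0015,0],
    [-1,0,0,0.0015,0],
    [-1,0,0,0.0015,0],
    [-1,0,0,0.0015,0],
    [-1,0,0,-0.01,0],
    [-1,0,0,-0.04,0],
    [-1,0,0,-0.08,0],
    [-1,0,0,-0.1,0],
    [-1,0,0,-0.1,0]
  ]
}}

```text
t: 7.98
position: [0.6223, -0.1508, 0.1515]
tool_rot: [0.001, 0.73, 0.683, 0.001]
contact_force: [0.7, 0.1, 0.1]
width: 1.004
```

```bash
python3 go.py .403 -.293 .15
```

```text
t 7.975 pos [ 0.6223 -0.1508  0.1515] w 1.004 F [0.7 0.1 0.1] tilt [ 3.6e-03 -1.0e-04 -1.0e+00] yaw -3.78 j [-0.28  0.4   0.6   1.62 -0.24  1.19  0.31]
shift [-0.1563 -0.2095  0.0007] turn 0.0
```

Next is drum 45.

{"api": "jog_arm", "payload": {
  "moves": [
    [-1,-0.025,-0.035,0,0],
    [-1,-0.06,-0.075,0,0],
    [-1,-0.09,-0.12,0,0],
    [-1,-0.12,-0.16,0,0],
    [-1,-0.145,-0.195,0,0],
    [-1,-0.156,-0.2095,0,0],
    [-1,-0.156,-0.2095,0,0],
    [-1,-0.156,-0.2095,0,0]
  ]
}}

```text
t: 8.98
position: [0.4034, -0.2911, 0.1493]
tool_rot: [-0.0, 0.729, 0.684, 0.0]
contact_force: [1.2, 0.5, 0.0]
width: 0.998
```

```bash
python3 go.py .403 -.293 .026
python3 - <<'E'
from drums import *
for n in("scene","top"):
    p,d=cams.capture(n); cv2.imwrite(f"pics/{n}4.png",p[:,:,::-1])
    x,y=(220,230) if n=="scene" else (330,185)
    cv2.imwrite(f"pics/{n}4c.png",cv2.resize(p[y-60:y+70,x-80:x+80,::-1],None,fx=4.5,fy=4.5,interpolation=cv2.INTER_CUBIC))
E
```

```text
t 8.975 pos [ 0.4034 -0.2911  0.1493] w 0.998 F [1.2 0.5 0. ] tilt [ 0.e+00  2.e-04 -1.e+00] yaw -3.65 j [-0.14  0.07  0.75  1.97 -0.06  1.12  0.57]
shift [-0.0019 -0.0003  0.1233] turn 0.003
```

View pics/scene4c.png

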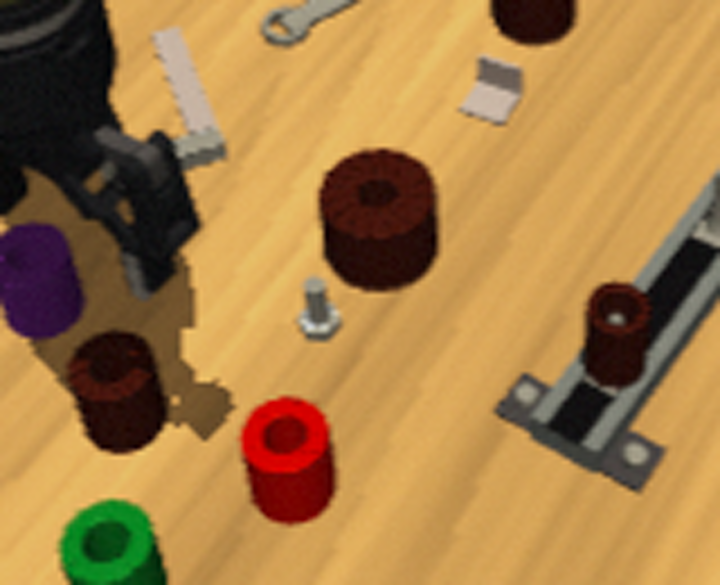

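View pics/top4c.png

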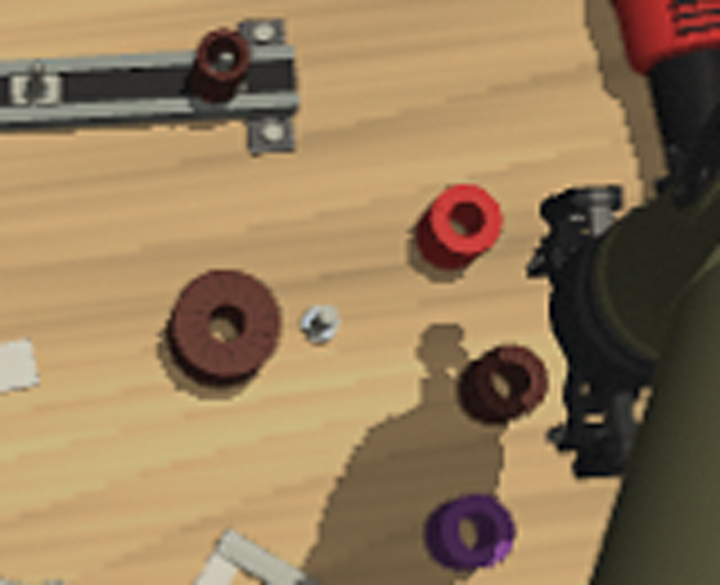

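Run:
```python
from h import *
a=np.load("pics/top0.npz");h=cv2.cvtColor(a['p'],cv2.COLOR_RGB2HSV)
for nm,(u,v) in dict(purple=(355,243),red=(353,175),green=(386,185)).items():
    print(nm,onplane("top",[(u,v)],.05).round(3))
```

```text
purple [[ 0.316 -0.256  0.05 ]]
red [[ 0.501 -0.283  0.05 ]]
green [[ 0.462 -0.369  0.05 ]]
```

{"api": "jog_arm", "payload": {
  "moves": [
    [-0.5,-0.002,0,0.04,0],
    [-0.5,-0.002,0,0.07,0],
    [-0.5,-0.002,0,0.1,0],
    [-0.5,-0.002,0,0.1225,0],
    [-0.5,-0.002,0,0.1225,0],
    [1,-0.002,0,0.1225,0],
    [1,-0.002,0,0.1225,0],
    [1,-0.002,0,0.1225,0],
    [1,-0.002,0,0.1225,0],
    [1,-0.002,0,0.1225,0]
  ]
}}

```text
t: 10.32
position: [0.4029, -0.2947, 0.0282]
tool_rot: [0.001, 0.73, 0.683, 0.001]
contact_force: [0.8, 0.5, 6.2]
width: 0.517
```

```bash
python3 go.py .403 -.293 .15
```

```text
t 10.325 pos [ 0.4029 -0.2947  0.0282] w 0.517 F [0.8 0.5 6.2] tilt [ 2.3e-03 -4.0e-04 -1.0e+00] yaw -3.77 j [-0.07  0.28  0.72  2.07 -0.24  0.87  0.73]
shift [ 0.0017  0.0002 -0.1218] turn 0.0
```

{"api": "jog_arm", "payload": {
  "moves": [
    [1,0,0,-0.03,0],
    [1,0,0,-0.07,0],
    [1,0,0,-0.11,0],
    [1,0,0,-0.123,0],
    [1,0,0,-0.123,0],
    [1,0,0,-0.123,0]
  ]
}}

```text
t: 11.08
position: [0.4009, -0.2937, 0.1485]
tool_rot: [-0.001, 0.73, 0.683, -0.001]
contact_force: [-0.7, -0.5, -0.4]
width: 0.515
```

```bash
python3 go.py .6302 -.0337 .15
```

```text
t 11.075 pos [ 0.4009 -0.2937  0.1485] w 0.515 F [-0.7 -0.5 -0.4] tilt [-0.0025  0.0011 -1.    ] yaw -3.77 j [-0.16  0.08  0.77  1.97 -0.06  1.12  0.57]
shift [ 0.2745  0.2117 -0.0018] turn 0.0
```

{"api": "jog_arm", "payload": {
  "moves": [
    [1,0.03,0.022,0,0],
    [1,0.07,0.054,0,0],
    [1,0.11,0.085,0,0],
    [1,0.15,0.115,0,0],
    [1,0.19,0.146,0,0],
    [1,0.23,0.178,0,0],
    [1,0.26,0.2,0,0],
    [1,0.2745,0.2117,0,0],
    [1,0.2745,0.2117,0,0],
    [1,0.2745,0.2117,0,0]
  ]
}}

```text
t: 12.32
position: [0.63, -0.0369, 0.1497]
tool_rot: [-0.0, 0.731, 0.682, -0.001]
contact_force: [0.8, -1.5, -0.8]
width: 0.512
```

```bash
python3 go.py .6302 -.0337 .064
```

```text
t 12.325 pos [ 0.63   -0.0369  0.1497] w 0.512 F [ 0.8 -1.5 -0.8] tilt [-0.0015 -0.0012 -1.    ] yaw -3.94 j [-0.43  0.38  0.56  1.64 -0.21  1.19  0.11]
shift [0.0033 0.0001 0.0857] turn -0.002
```

{"api": "jog_arm", "payload": {
  "moves": [
    [1,0.001,0,0.01,0],
    [1,0.001,0,0.03,0],
    [1,0.001,0,0.045,0],
    [1,0.001,0,0.06,0],
    [1,0.001,0,0.075,0],
    [1,0.001,0,0.085,0],
    [1,0.001,0,0.085,0],
    [1,0.001,0,0.085,0]
  ]
}}

```text
t: 13.32
position: [0.6317, -0.0335, 0.0657]
tool_rot: [0.0, 0.73, 0.683, 0.0]
contact_force: [-0.3, 0.2, -1.2]
width: 0.521
```

```bash
python3 go.py .6302 -.0337 .0495
python3 - <<'E'
from drums import *
for n in("scene",):
    p,d=cams.capture(n); cv2.imwrite(f"pics/{n}5.png",p[:,:,::-1])
    x,y=300,205
    cv2.imwrite(f"pics/{n}5c.png",cv2.resize(p[y-50:y+70,x-60:x+60,::-1],None,fx=5,fy=5,interpolation=cv2.INTER_CUBIC))
E
```

```text
t 13.325 pos [ 0.6317 -0.0335  0.0657] w 0.521 F [-0.3  0.2 -1.2] tilt [ 0.0011  0.     -1.    ] yaw -3.78 j [-0.41  0.47  0.52  1.71 -0.27  1.04  0.14]
shift [-0.0003 -0.0015  0.0162] turn 0.0
```

View pics/scene5c.png

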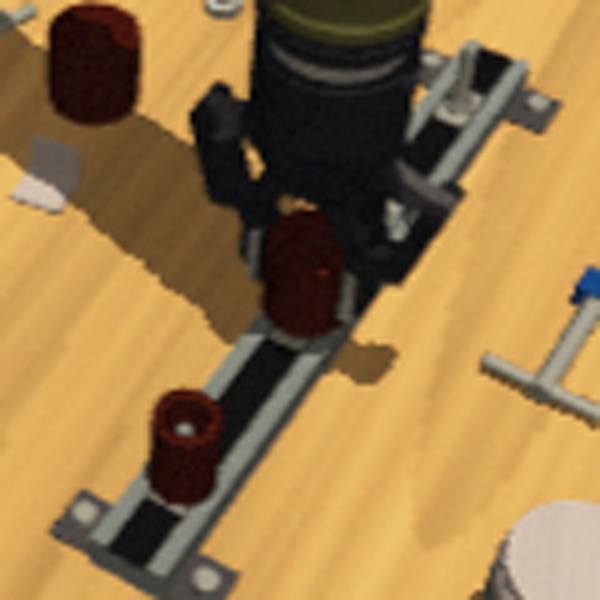

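Drum 45 is on its pin, about 15 mm above its seat, at (303,275) in the crop. I'll lower and release it.

{"api": "jog_arm", "payload": {
  "moves": [
    [1,0,-0.001,0.005,0],
    [1,0,-0.001,0.01,0],
    [1,0,-0.001,0.014,0],
    [1,0,-0.001,0.0155,0],
    [1,0,-0.001,0.0155,0]
  ]
}}

```text
t: 14.0
position: [0.6303, -0.0334, 0.0496]
tool_rot: [0.0, 0.73, 0.683, 0.0]
contact_force: [-0.0, 0.4, -0.2]
width: 0.519
```

```bash
python3 go.py .6302 -.0337 .0495
```

```text
t 14.0 pos [ 0.6303 -0.0334  0.0496] w 0.519 F [-0.   0.4 -0.2] tilt [ 1.e-04 -0.e+00 -1.e+00] yaw -3.78 j [-0.4   0.49  0.52  1.72 -0.28  1.01  0.15]
shift [-0.0003 -0.0001  0.0001] turn 0.0
```

{"api": "jog_arm", "payload": {
  "moves": [
    [1,0,0,0.001,0],
    [-1,0,0,0.001,0],
    [-1,0,0,0.001,0],
    [-1,0,0,0.001,0],
    [-1,0,0,0.001,0],
    [-1,0,0,-0.01,0],
    [-1,0,0,-0.04,0],
    [-1,0,0,-0.08,0],
    [-1,0,0,-0.1,0],
    [-1,0,0,-0.1,0]
  ]
}}

```text
t: 15.25
position: [0.6313, -0.0335, 0.1514]
tool_rot: [0.001, 0.73, 0.683, 0.001]
contact_force: [-0.1, 0.2, -0.1]
width: 1.001
```

```bash
python3 go.py .443 .085 .15
```

```text
t 15.25 pos [ 0.6313 -0.0335  0.1514] w 1.001 F [-0.1  0.2 -0.1] tilt [ 3.6e-03  5.0e-04 -1.0e+00] yaw -3.78 j [-0.43  0.38  0.56  1.64 -0.21  1.18  0.11]
shift [ 0.1058 -0.1957  0.0008] turn 0.0
```

{"api": "jog_arm", "payload": {
  "moves": [
    [-1,0.018,-0.033,0,0],
    [-1,0.04,-0.075,0,0],
    [-1,0.065,-0.12,0,0],
    [-1,0.085,-0.158,0,0],
    [-1,0.1,-0.185,0,0],
    [-1,0.1058,-0.1957,0,0],
    [-1,0.1058,-0.1957,0,0],
    [-1,0.1058,-0.1957,0,0]
  ]
}}

```text
t: 16.25
position: [0.4429, 0.0842, 0.1495]
tool_rot: [0.0, 0.731, 0.683, -0.0]
contact_force: [-0.0, 0.0, 0.1]
width: 0.998
```

```bash
python3 go.py .443 .085 .025
python3 - <<'E'
from drums import *
for n in("scene","top"):
    p,d=cams.capture(n); cv2.imwrite(f"pics/{n}6.png",p[:,:,::-1])
E
```

```text
t 16.25 pos [0.4429 0.0842 0.1495] w 0.998 F [-0.   0.   0.1] tilt [ 5.e-04 -6.e-04 -1.e+00] yaw -3.87 j [-0.72 -0.04  0.47  2.06  0.02  1.12 -0.33]
shift [0.0009 0.     0.1245] turn -0.001
```

View pics/scene6.png

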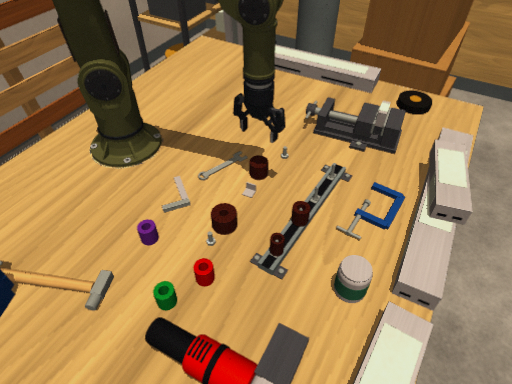

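View pics/top6.png

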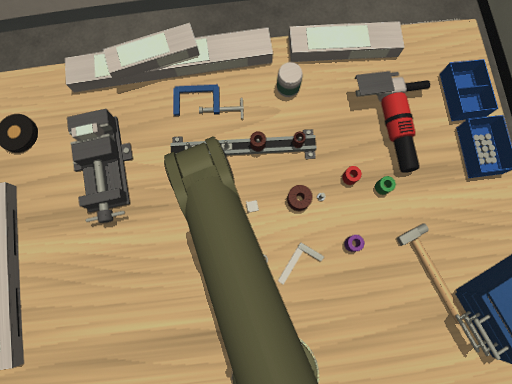

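{"api": "jog_arm", "payload": {
  "moves": [
    [-1,0.001,0,0.04,0],
    [-1,0.001,0,0.07,0],
    [-1,0.001,0,0.1,0],
    [-1,0.001,0,0.1245,0],
    [-1,0.001,0,0.1245,0],
    [1,0.001,0,0.1245,0],
    [1,0.001,0,0.1245,0],
    [1,0.001,0,0.1245,0],
    [1,0.001,0,0.1245,0],
    [1,0.001,0,0.1245,0]
  ]
}}

```text
t: 17.6
position: [0.4435, 0.0865, 0.0265]
tool_rot: [0.001, 0.73, 0.683, 0.001]
contact_force: [0.6, -0.3, 7.4]
width: 0.631
```

```bash
python3 go.py .443 .085 .15
```

```text
t 17.6 pos [0.4435 0.0865 0.0265] w 0.631 F [ 0.6 -0.3  7.4] tilt [ 0.0029  0.0013 -1.    ] yaw -3.78 j [-0.7   0.15  0.48  2.17 -0.09  0.83 -0.23]
shift [-0.0013 -0.     -0.1235] turn 0.0
```

{"api": "jog_arm", "payload": {
  "moves": [
    [1,0,0,-0.03,0],
    [1,0,0,-0.07,0],
    [1,0,0,-0.11,0],
    [1,0,0,-0.123,0],
    [1,0,0,-0.123,0],
    [1,0,0,-0.123,0]
  ]
}}

```text
t: 18.35
position: [0.4409, 0.0858, 0.1466]
tool_rot: [-0.001, 0.73, 0.683, -0.001]
contact_force: [-0.4, -0.2, -0.8]
width: 0.636
```

```bash
python3 go.py .6362 .0560 .15
```

```text
t 18.35 pos [0.4409 0.0858 0.1466] w 0.636 F [-0.4 -0.2 -0.8] tilt [-0.0026 -0.001  -1.    ] yaw -3.77 j [-0.73 -0.04  0.48  2.07  0.02  1.11 -0.33]
shift [-0.0169  0.1969 -0.0039] turn 0.0
```

{"api": "jog_arm", "payload": {
  "moves": [
    [1,-0.003,0.03,-0.002,0],
    [1,-0.006,0.07,-0.002,0],
    [1,-0.009,0.11,-0.002,0],
    [1,-0.012,0.145,-0.002,0],
    [1,-0.015,0.18,-0.002,0],
    [1,-0.0169,0.196,-0.002,0],
    [1,-0.0169,0.196,-0.002,0],
    [1,-0.0169,0.196,-0.002,0],
    [1,-0.0169,0.196,-0.002,0]
  ]
}}

```text
t: 19.48
position: [0.6356, 0.0567, 0.1497]
tool_rot: [-0.001, 0.73, 0.684, -0.0]
contact_force: [-0.6, -0.0, -1.0]
width: 0.637
```

```bash
python3 go.py .6362 .0560 .064
```

```text
t 19.475 pos [0.6356 0.0567 0.1497] w 0.637 F [-0.6 -0.  -1. ] tilt [-1.e-03  4.e-04 -1.e+00] yaw -3.76 j [-0.56  0.39  0.55  1.62 -0.22  1.19 -0.03]
shift [-0.0007  0.0008  0.0857] turn 0.001
```

{"api": "jog_arm", "payload": {
  "moves": [
    [1,0,0,0.01,0],
    [1,0,0,0.03,0],
    [1,0,0,0.045,0],
    [1,0,0,0.06,0],
    [1,0,0,0.075,0],
    [1,0,0,0.085,0],
    [1,0,0,0.085,0],
    [1,0,0,0.085,0]
  ]
}}

```text
t: 20.48
position: [0.637, 0.0563, 0.0657]
tool_rot: [0.0, 0.73, 0.683, 0.0]
contact_force: [-0.5, -0.2, -0.5]
width: 0.633
```

```bash
python3 go.py .6362 .0560 .048
python3 - <<'E'
from drums import *
for n in("scene",):
    p,d=cams.capture(n); cv2.imwrite(f"pics/{n}7.png",p[:,:,::-1])
    x,y=320,190
    cv2.imwrite(f"pics/{n}7c.png",cv2.resize(p[y-50:y+70,x-60:x+60,::-1],None,fx=5,fy=5,interpolation=cv2.INTER_CUBIC))
E
```

```text
t 20.475 pos [0.637  0.0563 0.0657] w 0.633 F [-0.5 -0.2 -0.5] tilt [ 1.1e-03  2.0e-04 -1.0e+00] yaw -3.78 j [-0.54  0.48  0.52  1.69 -0.27  1.04  0.  ]
shift [-0.0003 -0.0008  0.0177] turn 0.0
```

View pics/scene7c.png

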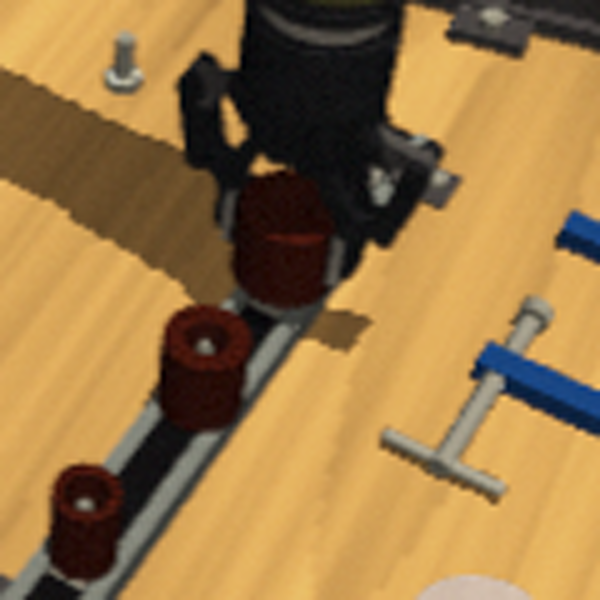

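The first two drums are seated with their pins centred in the bores. Drum 56 at (283,245) in the crop is on its pin and just needs lowering.

{"api": "jog_arm", "payload": {
  "moves": [
    [1,0,0,0.005,0],
    [1,0,0,0.01,0],
    [1,0,0,0.015,0],
    [1,0,0,0.017,0],
    [1,0,0,0.017,0]
  ]
}}

```text
t: 21.15
position: [0.6365, 0.0563, 0.048]
tool_rot: [0.0, 0.73, 0.683, 0.0]
contact_force: [0.6, -0.1, -1.3]
width: 0.634
```

```bash
python3 go.py .6362 .0560 .048
```

```text
t 21.15 pos [0.6365 0.0563 0.048 ] w 0.634 F [ 0.6 -0.1 -1.3] tilt [ 0. -0. -1.] yaw -3.78 j [-0.53  0.5   0.51  1.7  -0.28  1.01  0.01]
shift [-0.0003 -0.0003  0.    ] turn 0.0
```

{"api": "jog_arm", "payload": {
  "moves": [
    [1,0,0,0.0005,0],
    [-1,0,0,0.0005,0],
    [-1,0,0,0.0005,0],
    [-1,0,0,0.0005,0],
    [-1,0,0,0.0005,0],
    [-1,0,0,-0.01,0],
    [-1,0,0,-0.04,0],
    [-1,0,0,-0.08,0],
    [-1,0,0,-0.1,0],
    [-1,0,0,-0.1,0]
  ]
}}

```text
t: 22.4
position: [0.6375, 0.0564, 0.15]
tool_rot: [0.001, 0.73, 0.683, 0.002]
contact_force: [0.8, 0.4, -1.4]
width: 0.998
```

```bash
python3 go.py .460 -.128 .15
```

```text
t 22.4 pos [0.6375 0.0564 0.15  ] w 0.998 F [ 0.8  0.4 -1.4] tilt [ 0.0035  0.001  -1.    ] yaw -3.78 j [-0.56  0.39  0.55  1.62 -0.22  1.19 -0.03]
shift [-0.1957 -0.165  -0.0008] turn 0.0
```

{"api": "jog_arm", "payload": {
  "moves": [
    [-1,-0.03,-0.025,0,0],
    [-1,-0.07,-0.06,0,0],
    [-1,-0.11,-0.093,0,0],
    [-1,-0.15,-0.127,0,0],
    [-1,-0.18,-0.152,0,0],
    [-1,-0.1955,-0.1655,0,0],
    [-1,-0.1955,-0.1655,0,0],
    [-1,-0.1955,-0.1655,0,0]
  ]
}}

```text
t: 23.4
position: [0.4595, -0.1264, 0.148]
tool_rot: [0.0, 0.729, 0.684, 0.0]
contact_force: [0.5, -0.2, 0.5]
width: 1.0
```

```bash
python3 go.py .460 -.128 .024
python3 - <<'E'
from drums import *
for n in("scene","top"):
    p,d=cams.capture(n); cv2.imwrite(f"pics/{n}8.png",p[:,:,::-1])
E
```

```text
t 23.4 pos [ 0.4595 -0.1264  0.148 ] w 1.0 F [ 0.5 -0.2  0.5] tilt [ 4.e-04 -0.e+00 -1.e+00] yaw -3.66 j [-0.46  0.02  0.69  2.02 -0.01  1.11  0.17]
shift [-0.0015  0.0006  0.124 ] turn 0.002
```

View pics/scene8.png

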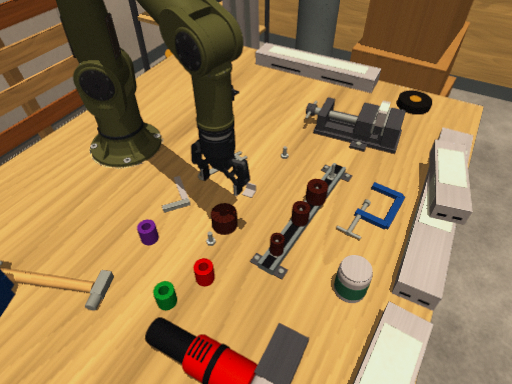

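{"api": "jog_arm", "payload": {
  "moves": [
    [-1,-0.001,0.0005,0.04,0],
    [-1,-0.001,0.0005,0.07,0],
    [-1,-0.001,0.0005,0.085,0],
    [-1,-0.001,0.0005,0.1,0],
    [-1,-0.001,0.0005,0.1,0]
  ]
}}

```text
t: 24.12
position: [0.4586, -0.1287, 0.0475]
tool_rot: [-0.0, 0.73, 0.683, -0.001]
contact_force: [-0.0, -0.8, 0.2]
width: 1.002
```

```bash
python3 go.py .460 -.128 .024
```

```text
t 24.125 pos [ 0.4586 -0.1287  0.0475] w 1.002 F [-0.  -0.8  0.2] tilt [-1.4e-03 -3.0e-04 -1.0e+00] yaw -3.77 j [-0.42  0.19  0.69  2.1  -0.15  0.9   0.29]
shift [0.0008 0.0014 0.0235] turn 0.001
```

{"api": "jog_arm", "payload": {
  "moves": [
    [-1,0,0.001,0.01,0],
    [-1,0,0.001,0.02,0],
    [-1,0,0.001,0.0235,0],
    [-1,0,0.001,0.0235,0],
    [1,0,0.001,0.0235,0],
    [1,0,0.001,0.0235,0],
    [1,0,0.001,0.0235,0],
    [1,0,0.001,0.0235,0],
    [1,0,0.001,0.0235,0]
  ]
}}

```text
t: 25.25
position: [0.4602, -0.129, 0.0255]
tool_rot: [0.0, 0.73, 0.683, 0.0]
contact_force: [-3.7, -0.4, 6.3]
width: 0.78
```

```bash
python3 go.py .643 .162 .15
```

```text
t 25.25 pos [ 0.4602 -0.129   0.0255] w 0.78 F [-3.7 -0.4  6.3] tilt [ 6.e-04  6.e-04 -1.e+00] yaw -3.79 j [-0.4   0.23  0.68  2.12 -0.19  0.85  0.32]
shift [ 0.3025  0.1633 -0.1243] turn 0.0
```

{"api": "jog_arm", "payload": {
  "moves": [
    [1,0,0,-0.03,0],
    [1,0,0,-0.07,0],
    [1,0,0,-0.11,0],
    [1,0,0,-0.125,0],
    [1,0,0,-0.125,0],
    [1,0,0,-0.125,0]
  ]
}}

```text
t: 26.0
position: [0.4587, -0.1286, 0.148]
tool_rot: [-0.001, 0.73, 0.683, -0.001]
contact_force: [-0.2, 0.7, -3.0]
width: 0.784
```

```bash
python3 go.py .643 .162 .15
```

```text
t 26.0 pos [ 0.4587 -0.1286  0.148 ] w 0.784 F [-0.2  0.7 -3. ] tilt [-2.8e-03  1.0e-04 -1.0e+00] yaw -3.77 j [-0.48  0.02  0.71  2.01 -0.01  1.12  0.17]
shift [ 0.3021  0.1648 -0.0025] turn 0.0
```

{"api": "jog_arm", "payload": {
  "moves": [
    [1,0.03,0.016,-0.002,0],
    [1,0.07,0.038,-0.002,0],
    [1,0.11,0.06,-0.002,0],
    [1,0.155,0.084,-0.002,0],
    [1,0.2,0.109,-0.002,0],
    [1,0.245,0.133,-0.002,0],
    [1,0.28,0.152,-0.002,0],
    [1,0.3021,0.164,-0.002,0],
    [1,0.3021,0.164,-0.002,0],
    [1,0.3021,0.164,-0.002,0],
    [1,0.3021,0.164,-0.002,0]
  ]
}}

```text
t: 27.38
position: [0.643, 0.1599, 0.1511]
tool_rot: [-0.0, 0.731, 0.683, -0.001]
contact_force: [-1.0, -1.0, -2.3]
width: 0.786
```

```bash
python3 go.py .643 .162 .064
```

```text
t 27.375 pos [0.643  0.1599 0.1511] w 0.786 F [-1.  -1.  -2.3] tilt [-1.e-03 -8.e-04 -1.e+00] yaw -3.9 j [-0.68  0.44  0.52  1.55 -0.22  1.21 -0.19]
shift [ 0.0022 -0.      0.0871] turn -0.002
```

{"api": "jog_arm", "payload": {
  "moves": [
    [1,0.001,0,0.01,0],
    [1,0.001,0,0.03,0],
    [1,0.001,0,0.045,0],
    [1,0.001,0,0.06,0],
    [1,0.001,0,0.075,0],
    [1,0.001,0,0.085,0],
    [1,0.001,0,0.085,0],
    [1,0.001,0,0.085,0]
  ]
}}

```text
t: 28.38
position: [0.644, 0.1627, 0.0672]
tool_rot: [0.0, 0.73, 0.683, 0.001]
contact_force: [0.2, 0.5, -2.8]
width: 0.78
```

```bash
python3 go.py .643 .162 .0465
python3 - <<'E'
from drums import *
for n in("scene",):
    p,d=cams.capture(n); cv2.imwrite(f"pics/{n}9.png",p[:,:,::-1])
    x,y=330,180
    cv2.imwrite(f"pics/{n}9c.png",cv2.resize(p[y-50:y+70,x-60:x+60,::-1],None,fx=5,fy=5,interpolation=cv2.INTER_CUBIC))
E
```

```text
t 28.375 pos [0.644  0.1627 0.0672] w 0.78 F [ 0.2  0.5 -2.8] tilt [ 1.1e-03  3.0e-04 -1.0e+00] yaw -3.78 j [-0.66  0.52  0.49  1.62 -0.27  1.07 -0.16]
shift [-0.0008 -0.001   0.0207] turn 0.0
```

View pics/scene9c.png

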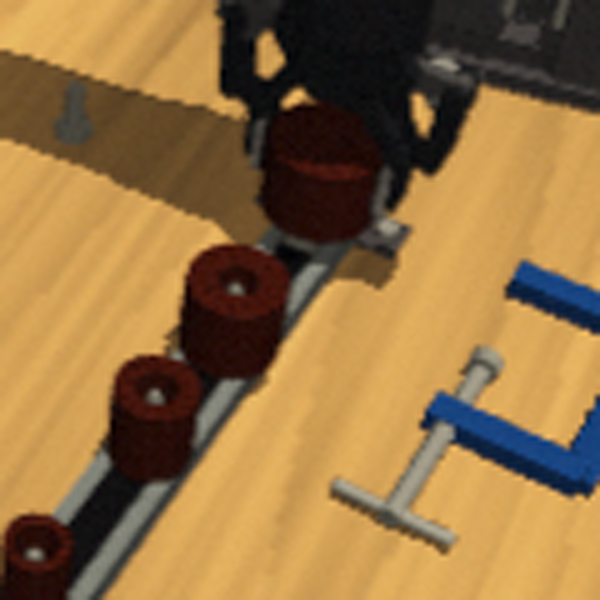

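The first three drums are seated with pins centred. Drum 67 at (320,175) in the crop is over the last pin, so I'll lower it.

{"api": "jog_arm", "payload": {
  "moves": [
    [1,-0.001,-0.001,0.006,0],
    [1,-0.001,-0.001,0.012,0],
    [1,-0.001,-0.001,0.017,0],
    [1,-0.001,-0.001,0.0198,0],
    [1,-0.001,-0.001,0.0198,0]
  ]
}}

```text
t: 29.05
position: [0.6425, 0.1618, 0.0468]
tool_rot: [0.0, 0.73, 0.683, 0.0]
contact_force: [0.6, 0.1, -2.8]
width: 0.783
```

```bash
python3 go.py .643 .162 .0465
```

```text
t 29.05 pos [0.6425 0.1618 0.0468] w 0.783 F [ 0.6  0.1 -2.8] tilt [ 2.e-04  1.e-04 -1.e+00] yaw -3.78 j [-0.65  0.54  0.48  1.64 -0.28  1.03 -0.15]
shift [0.0003 0.0005 0.0003] turn 0.0
```

{"api": "jog_arm", "payload": {
  "moves": [
    [1,0,0,0.0005,0],
    [-1,0,0,0.0005,0],
    [-1,0,0,0.0005,0],
    [-1,0,0,0.0005,0],
    [-1,0,0,0.0005,0],
    [-1,0,0,-0.01,0],
    [-1,0,0,-0.04,0],
    [-1,0,0,-0.08,0],
    [-1,0,0,-0.1,0],
    [-1,0,0,-0.1,0]
  ]
}}

```text
t: 30.3
position: [0.6435, 0.1619, 0.1487]
tool_rot: [0.001, 0.73, 0.683, 0.002]
contact_force: [0.6, -0.2, -1.0]
width: 0.999
```

```bash
python3 go.py .45 -.02 .25
```

```text
t 30.3 pos [0.6435 0.1619 0.1487] w 0.999 F [ 0.6 -0.2 -1. ] tilt [ 0.0033  0.0014 -1.    ] yaw -3.78 j [-0.68  0.44  0.51  1.56 -0.23  1.2  -0.19]
shift [-0.1941 -0.1808 -0.1022] turn 0.0
```

{"api": "jog_arm", "payload": {
  "moves": [
    [-1,0,0,-0.04,0],
    [-1,0.01,-0.02,-0.08,0],
    [-1,0.03,-0.06,-0.1,0],
    [-1,0.055,-0.1,-0.1,0],
    [-1,0.08,-0.145,-0.1,0],
    [-1,0.105,-0.19,-0.1,0],
    [-1,0.13,-0.235,-0.1,0],
    [-1,0.14,-0.254,-0.1,0],
    [-1,0.14,-0.254,-0.1,0]
  ]
}}

```text
t: 31.42
position: [0.3961, 0.3191, 0.2453]
tool_rot: [-0.0, 0.729, 0.685, -0.001]
contact_force: [0.5, -0.4, -0.5]
width: 1.004
```

Run:
```python
from drums import *
C=np.array([[.643,.162,.071],[.6362,.056,.071],[.6302,-.0337,.071],[.6215,-.1503,.071]])
for n in("scene","top"):
    p,d=cams.capture(n); cv2.imwrite(f"pics/{n}10.png",p[:,:,::-1])
    x,y=(300,205) if n=="scene" else (245,140)
    k=dict(scene=(60,65),top=(50,90))[n]
    cv2.imwrite(f"pics/{n}10c.png",cv2.resize(p[y-k[0]:y+k[0],x-k[1]:x+k[1],::-1],None,fx=4.4,fy=4.4,interpolation=cv2.INTER_CUBIC))
    drums(p,d,n,.071,proj(n,C).astype(int).tolist())
```

```text
scene [334, 163] 381 circ [0.636  0.1253] 0.1403 hull 0.6405 0.131 dia 0.0915 z 0.071
scene [317, 185] 437 circ [0.6355 0.0634] 0.2033 hull 0.6365 0.0661 dia 0.1064 z 0.0708
scene [301, 207] 296 circ [6.351e-01 5.000e-04] 0.1235 hull 0.634 -0.0022 dia 0.078 z 0.0706
scene [276, 238] 118 circ [ 0.6228 -0.1509] 0.0387 hull 0.6229 -0.1507 dia 0.0344 z 0.0706
top [186, 142] 412 circ [0.6415 0.1614] 0.069 hull 0.6417 0.1614 dia 0.0661 z 0.0711
top [225, 140] 270 circ [0.6355 0.0556] 0.0576 hull 0.6357 0.0555 dia 0.0546 z 0.0711
top [257, 138] 157 circ [ 0.6297 -0.0331] 0.0473 hull 0.6296 -0.0335 dia 0.0433 z 0.0707
top [300, 136] 77 circ [ 0.6211 -0.1484] 0.0357 hull 0.6206 -0.1485 dia 0.0327 z 0.0705
```

View pics/scene10c.png

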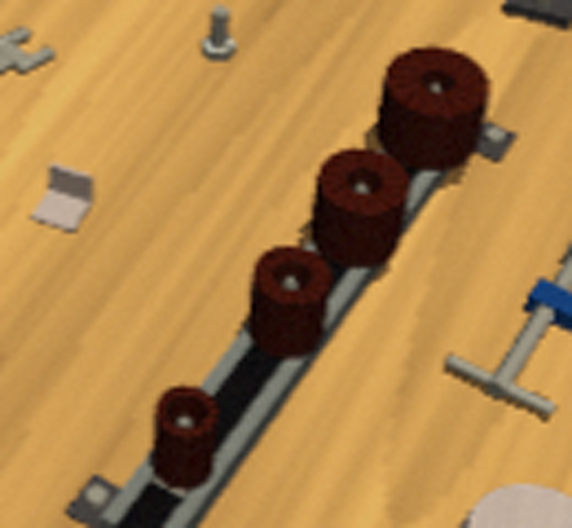

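View pics/top10c.png

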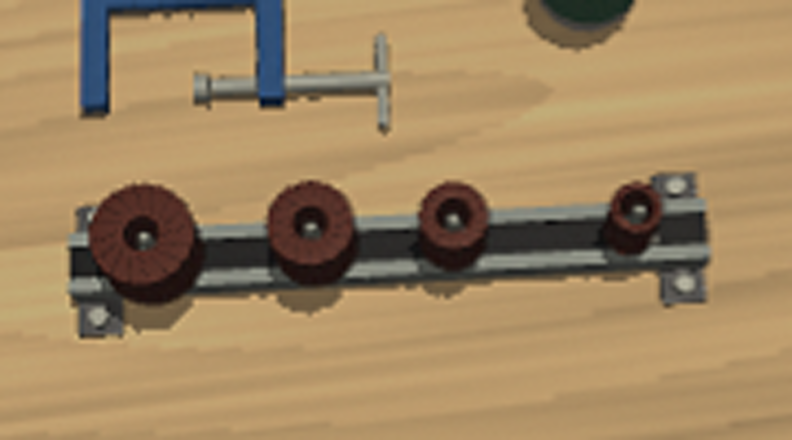

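All four drums are on their pins, with their tops at z about 0.071, which is fully seated and upright. The largest is at the vise end (left in the top view, (145,235) in the crop), and a pin tip shows in every bore.

```bash
python3 -c "
from bench import job;print(job.close_job())"
```

```text
the job is handed in; nothing more can be done
None
```

The four drums are racked on the rail in order, 67, 56, 45 and 34 mm, with the largest on the pin nearest the vise. All are released, the arm is clear of them, and I handed the job in at about 31.5 s.

**Last checks:** The final top view puts all four drum tops at 70.5–71.1 mm above the bench, against 71 mm when fully seated. Their centres are within about 2 mm of the measured pin positions. A pin tip shows inside every bore, and the green, purple and red look-alikes were not touched.

**Disagreements:**
- **Final scene view:** the automatic circle fits for the three larger drums were not valid, because the search windows took in neighbouring drums. There I relied on their heights (about 71 mm) and on looking at the picture.
- **Starting positions:** the two cameras differed by 3–5 mm, and I used the top camera's values. Every grasp and placing then worked, with contact forces staying below about 8 N in the readings taken after each move.

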